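Index the specimen carriage by half a turn of its slack handwheel

TASK

Move the carriage that holds the round steel bar on by half a turn: turn its handwheel clockwise (seen from above) by the red crank handle, never pushing the carriage itself. The drive has a lot of lost motion, so take up the slack until the carriage just begins to move and count the half turn only from there. Leave the handwheel of the drive with the copper slab alone, and let go when done.

Things in the scene. Friction and masses are not known exactly. Their poses are not given: they have to be found in the camera images.
- drive: The drive to use, fixed: green plate 395x130x12 mm, handwheel at its near end, then a carriage on rails with a polished round steel bar (32 mm thick, 110 long, crosswise on a black V-block, top 85 mm above bench). Origin: on the wheel's vertical axis at bench height; plate spans x -75 to 320 mm. x: along the rails, away from the robot (up to 13 deg askew); z up. Black scale marks every 10 mm.
- crank (a point): Centre of the top face of that wheel's red crank handle: an upright cylinder 18 mm across, 42 mm tall, top 155 mm above the bench, its axis 55 mm from the wheel's axis. It spins freely on its pin, so a gripper can go round without changing its heading. It stands on a black rim (55 mm radius, 14 mm thick, rim top 107 mm and hub top 110 mm above the bench).
- carriage (a joint): Travel of that carriage (m): 0 at start, grows away from the robot as the wheel turns clockwise seen from above. A rack drives it: 0.100 per real turn, so half a turn is 0.050; stops at -0.02 and 0.10. The wheel first turns idly clockwise, almost without resistance, by 50 to 105 degrees (it varies); then the handle needs about 3 to 5 N. All stays where it is left.
- spare_crank (a point): Centre of the top face of the red crank handle on the other, otherwise identical drive, whose carriage holds a flat copper slab (75 x 80 x 28 mm). That wheel is not to be turned. The two drives stand side by side, either one on the left.

How it is judged:
On the way:
1. the handwheel has been turned through slack (its crank handle 30 mm or more from its start) while the carriage has not yet moved 5 mm (distance of crank from where it was at the start of the episode above 0.03 m and value of joint carriage between -0.005 and 0.005 m), for 0.02 s.
At the end, for the whole second after the job is handed in: The carriage with the round bar stands at rest 50 mm, give or take 10 mm, beyond its start (half a turn of real drive, give or take 36 degrees) (value of joint carriage between 0.04 and 0.06 m and velocity of joint carriage between -0.003 and 0.003 m/s); the robot touches nothing.
It fails at once if the handwheel of the other drive was turned (its crank handle moved more than 20 mm) (distance of spare_crank from where it was at the start of the episode above 0.02 m).
It fails at once if the carriage was pushed directly instead of being driven by its wheel (more than 3 N on it from the robot) (contact force between any of the fingers, the arm and carriage above 3 N).
It also fails if it takes over 42 s, if anything falls off the work surface, if the arm or the gripper's body presses on something with over 40 N, if the wrist force passes 120 N, or if a joint passes its speed limit or range.

ROBOT

A 6-joint arm with a two-finger parallel gripper is mounted at the origin on the work surface. World frame = base frame: x ahead of the robot, y to its left, z up, the work surface at z = 0. Lengths are in m, angles in rad, forces in N, time in s.
With the tool pointing down it reaches from about 0.375 to 0.975 m from the base axis. Payload 3.8 kg.
Tool frame: the origin (TCP) lies midway between the tips of the shut fingers; the grasp point (between the pads) lies 19 mm behind it; z points along the fingers, y is the line along which they close (so a half turn about z gives the same grasp; the last joint's range is limited). The gripper opens to 85 mm and grips with 20 to 120 N. Pads are 22 mm wide; open, the fingers measure 114 mm over their backs; the gripper's body (76 mm by 85 mm) begins 54 mm behind the grasp point. The pads swing forward as they close: fully open they stand 13 mm farther back than shut.
Start: joints at [1.196, 0.264, 1.604, -0, 1.274, -0.037], TCP at [0.224, 0.637, 0.231] pointing down, gripper open.
Joint ranges: [-2.63, 2.63], [-0.94, 2.18], [0.31, 2.57], [-1.31, 4.45], [0, 2.66], [-2.55, 2.55]. Speed limits (rad/s): [2.57, 2.57, 3.14, 3.14, 3.14, 3.14].

INTERFACE

Orientations are given as a rotation vector (axis times angle).
In Python, from workcell import bot, imaging gives the robot as it stands.
- The arm moves only by the tool step_arm, never from a script. Its argument "series" is a list of rows, each an object of numbers: "grip": the closure, from -1 (fully open) to 1 (shut); "x", "y", "z": the shift along the tool's x, y, z normalised to -1 to 1, where 1 is 500 mm; "ax", "ay", "az": the turn, a rotation vector about the tool's x, y, z normalised to -1 to 1, where 1 is 30 degrees. A call has 1 to 12 rows; each row is the pose to reach, as a shift and turn from the pose commanded when the call began, along the tool's axes at that moment; what a row does not reach only later rows make up. A row lasts 1/10 s, in which the tool goes at most 50 mm and 8.59 degrees, less where a joint would pass 70% of its speed; a pose out of reach is approached as far as the arm can. A call with a number of a shift or a turn outside -1 to 1 is refused whole. A call with a gripper value outside its range is refused whole. The fingers move at their own pace and stop on an object; "force" is the grip in N (left out, the last holds). Time passes only in rows, so rows that repeat a pose let the fingers close. It gives the time, the measured TCP pose, the force, the opening and the grip force at its end, in the units of the state.
- bot.read_state(): the state, without advancing time (a new reading comes with each control period).
- imaging.read_camera(name): name is "scene" or "top"; returns a dict with "img" (384x512x3 uint8, red, green, blue), "fx", "fy", "cx", "cy" (pixels), "R" (3x3) and "t" (3): a world point X has camera coordinates R X + t. Camera axes: x right, y down, z forward; pixel columns grow to the right and rows downward; lengths in m; the calibration is good to about 2 mm. A picture is of the moment at which its call begins. There is no depth.
- bot.finish_job(): hands the job in; it is judged then, once.
The state is a dict: "time": time; "q": joint angles; "joint_vel": joint speeds; "joint_torque": joint torques, N m; "tool_pos": TCP position; "tcp_rot": TCP orientation; "wrist_force": force on the tool from outside, world axes, zero at the start; "torque": the same for the moment, N m; "width": opening from 0.0 (shut) to 1.0 (fully open); "grip_force": force on a finger pad.
Only numpy, scipy, OpenCV 4.12 (cv2) and the standard library are available. Lean on these libraries where they do the work, as an engineer would, in place of code of your own. Each camera call takes 0.05 s, during which the arm holds its last target. There are 200 camera calls.

## Working session

There is one attempt and no reset: what is moved stays moved. The work goes in short steps, Python scripts to look and compute and a tool call to move; the robot and the scene stay as the last step left them, time stands still between calls to the robot, and variables do not carry over. Pictures are saved under pics/ and viewed, at most 10 in all, crops included, and the job is handed in when it is done.

Besides the shell and the picture viewer there is one more tool, called after "Request:" as name(argument=value, ...), one argument or row to a line, values as JSON. step_arm: Moves the arm, as the interface text tells. Scaled input: -1 to 1 covers 500 mm each way for a shift and 30 degrees each way for a turn. Its arguments: {"type":"object","properties":{"series":{"type":"array","items":{"type":"object","properties":{"grip":{"type":"number"},"x":{"type":"number","minimum":-1,"maximum":1},"y":{"type":"number","minimum":-1,"maximum":1},"z":{"type":"number","minimum":-1,"maximum":1},"ax":{"type":"number","minimum":-1,"maximum":1},"ay":{"type":"number","minimum":-1,"maximum":1},"az":{"type":"number","minimum":-1,"maximum":1}}}},"force":{"type":"number"}},"required":["series"]}

```bash
mkdir -p pics; python3 - <<'E'
from workcell import bot, imaging
import cv2,numpy as np
for n in("scene","top"):
    c=imaging.read_camera(n); cv2.imwrite(f"pics/{n}0.png",c["img"][:,:,::-1]); print(n,c["fx"],c["cx"],c["cy"],np.round(c["R"],3).tolist(),c["t"])
s=bot.read_state();print(s)
E
```

```text
scene 485.3678605764889 244.78746503114965 190.2259717672857 [[0.806, 0.593, 0.002], [0.395, -0.535, -0.747], [-0.442, 0.603, -0.665]] [-0.46383431 -0.14666262  1.40444233]
top 395.30931260018036 257.5169499818581 193.00953092286383 [[0.138, -0.99, -0.004], [-0.97, -0.135, -0.202], [0.199, 0.032, -0.979]] [-0.06012873  0.61223781  0.69899292]
{'time': 0.1, 'q': array([ 1.19609038e+00,  2.64691491e-01,  1.60524635e+00, -3.13117947e-05,
        1.27370697e+00, -3.69042059e-02]), 'joint_vel': array([-0.0024376 , -0.00146968, -0.00251808, -0.0008731 ,  0.00031623,
       -0.00083003]), 'joint_torque': array([ 4.61564068e-04, -5.16705787e+01, -3.68590558e+01, -1.98280932e-04,
        6.27088026e-03, -1.82314903e-05]), 'tool_pos': array([0.22347448, 0.63622696, 0.2300725 ]), 'tcp_rot': array([-0.52801838, -3.09650452,  0.00316472]), 'wrist_force': array([ 0.70574394, -0.04358865,  0.20261068]), 'torque': array([-0.05165867, -0.05023529,  0.03090038]), 'grip_force': 0.0, 'width': 0.9995975476272397}
```

View pics/scene0.png

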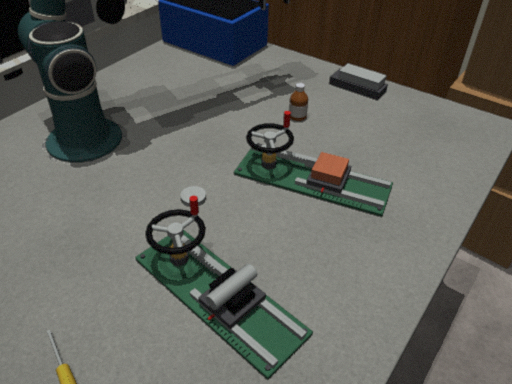

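View pics/top0.png

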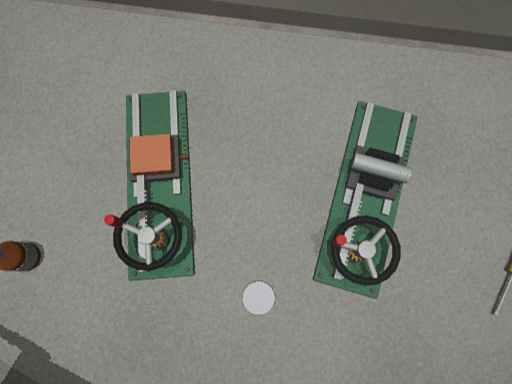

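The scene view shows the steel-bar drive nearest the camera: wheel at about (176,231), red handle at (194,205). In the top view its hub is at (367,249) and its handle at (341,240), on the right. The copper drive is on the left.

```bash
cat > h.py <<'E'
from workcell import bot, imaging
import cv2,numpy as np
from scipy.spatial.transform import Rotation as Ro
def ray(c,u,v,z):
    d=c["R"].T@np.array([(u-c["cx"])/c["fx"],(v-c["cy"])/c["fy"],1]); o=-c["R"].T@c["t"]
    return o+d*(z-o[2])/d[2]
def proj(c,X):
    p=c["R"]@np.array(X)+c["t"]; return p[0]/p[2]*c["fx"]+c["cx"],p[1]/p[2]*c["fy"]+c["cy"]
def blobs(m,amin):
    n,l,s,ce=cv2.connectedComponentsWithStats(m.astype(np.uint8)); return [(ce[i],s[i],l==i) for i in range(1,n) if s[i,4]>=amin]
def masks(c):
    h=cv2.cvtColor(c["img"],cv2.COLOR_RGB2HSV).astype(int);H,S,V=h[...,0],h[...,1],h[...,2]
    return dict(red=((H<5)|(H>174))&(S>170)&(V>90),green=(H>60)&(H<95)&(S>90)&(V>40),black=(V<45))
E
python3 - <<'E'
from h import *
for n in("scene","top"):
    c=imaging.read_camera(n);m=masks(c)
    for ce,s,l in blobs(m["red"],15):
        print(n,"red",ce,s,ray(c,*ce,.134 if n=="scene" else .155))
        if n=="scene":
            ys,xs=np.nonzero(l); t=xs[ys<=ys.min()+3].mean(); print(" top",ray(c,t,ys.min()+2,.155))
    if n=="top":
        for ce,s,l in blobs(m["black"],300):
            ct=max(cv2.findContours(l.astype(np.uint8),0,2)[0],key=len);e=cv2.fitEllipse(ct)
            print("black",s,e,ray(c,*e[0],.1))
        for X in blobs(m["green"],200):print("green",X[1],ray(c,*X[0],.012))
        print("hub",ray(c,367,249,.11))
        g=np.zeros((384,512),np.uint8)
        g[:,300:430]=m["green"][:,300:430]
        pts=cv2.findNonZero(g);r=cv2.boxPoints(cv2.minAreaRect(pts));print([ray(c,*p,.012)[:2].round(3) for p in r])
E
```

```text
scene red [287.27272727 112.5       ] [285 111   6   4  22] [0.50127954 0.28819502 0.134     ]
 top [0.5192838  0.25771124 0.155     ]
scene red [193.09090909 198.54545455] [190 196   7   6  33] [ 0.52124472 -0.10938574  0.134     ]
 top [ 0.53637638 -0.12452743  0.155     ]
top red [109.25675676 219.36486486] [105 215  10  10  74] [0.51750207 0.2602353  0.155     ]
top red [340.828125 238.984375] [336 234  10  11  64] [ 0.53818255 -0.1246019   0.155     ]
black [359 171  35  20 377] ((375.1465148925781, 181.0623321533203), (12.878917694091797, 39.69976043701172), 105.66644287109375) [ 0.65889573 -0.18735123  0.1       ]
black [ 114  202   68   69 1105] ((147.7657928466797, 236.07672119140625), (61.3231315612793, 65.52030181884766), 40.77842712402344) [0.50206292 0.20730686 0.1       ]
black [331 216  69  69 942] ((365.1455993652344, 249.92430114746094), (61.60188293457031, 65.8581314086914), 131.67539978027344) [ 0.53117156 -0.17970353  0.1       ]
green [140  93  30  42 622] [0.76721787 0.2698522  0.012     ]
green [127  96  10 113 349] [0.66826574 0.30455865 0.012     ]
green [365 108  36  45 541] [ 0.79120895 -0.21992464  0.012     ]
green [149 167  42  51 677] [0.59560552 0.19817399 0.012     ]
green [359 188  42  40 457] [ 0.62857513 -0.22102563  0.012     ]
green [129 248  65  32 548] [0.44649347 0.18442738 0.012     ]
hub [ 0.53225791 -0.18022895  0.11      ]
[array([ 0.462, -0.106]), array([ 0.855, -0.153]), array([ 0.84 , -0.291]), array([ 0.451, -0.231])]
```

```bash
cat >> h.py <<'E'
C=np.array([.5315,-.180]); 
def tool(p):  # world targets -> normalised shifts from current pose
    s=bot.read_state();R=Ro.from_rotvec(s["tcp_rot"]).as_matrix()
    return np.round((np.atleast_2d(p)-s["tool_pos"])@R/.5,3)
E
python3 - <<'E'
from h import *
print(tool([[.4,.2,.23],[.537,-.1245,.22],[.537,-.1245,.118]]))
E
```

```text
[[-0.622 -0.707  0.002]
 [-1.096 -1.228  0.023]
 [-1.096 -1.228  0.227]]
```

Request:
step_arm(
  series=[
    {"x": -0.62, "y": -0.71, "z": 0, "grip": -1},
    {"x": -0.62, "y": -0.71, "z": 0, "grip": -1},
    {"x": -0.62, "y": -0.71, "z": 0, "grip": -1},
    {"x": -0.62, "y": -0.71, "z": 0, "grip": -1},
    {"x": -0.62, "y": -0.71, "z": 0, "grip": -1},
    {"x": -0.62, "y": -0.71, "z": 0, "grip": -1},
    {"x": -0.62, "y": -0.71, "z": 0, "grip": -1},
    {"x": -0.62, "y": -0.71, "z": 0, "grip": -1},
    {"x": -0.62, "y": -0.71, "z": 0, "grip": -1},
    {"x": -0.62, "y": -0.71, "z": 0, "grip": -1},
    {"x": -0.62, "y": -0.71, "z": 0, "grip": -1},
  ],
)

```text
validation failed for argument at $.se...
```

Request:
step_arm(
  series=[
    {"x": -0.474, "y": -0.521, "z": 0.02},
    {"x": -0.474, "y": -0.521, "z": 0.02},
    {"x": -0.474, "y": -0.521, "z": 0.02},
    {"x": -0.474, "y": -0.521, "z": 0.02},
    {"x": -0.474, "y": -0.521, "z": 0.02},
    {"x": -0.474, "y": -0.521, "z": 0.02},
    {"x": -0.474, "y": -0.521, "z": 0.02},
    {"x": -0.474, "y": -0.521, "z": 0.02},
    {"x": -0.474, "y": -0.521, "z": 0.02},
    {"x": -0.474, "y": -0.521, "z": 0.02},
  ],
)

```text
validation failed for argument at $.se...
```

```bash
python3 - <<'E'
from h import *
print(bot.read_state()["tool_pos"],bot.read_state()["tcp_rot"],bot.read_state()["q"].round(2))
print(tool([[.537,-.1245,.22],[.537,-.1245,.118]]))
E
```

```text
[0.22350354 0.63641295 0.23037798] [-5.27971732e-01 -3.09658436e+00  2.33937321e-03] [ 1.2   0.26  1.6   0.    1.27 -0.04]
[[-1.096 -1.228  0.023]
 [-1.096 -1.228  0.227]]
```

Request:
step_arm(
  series=[
    {"x": -0.62, "y": -0.71, "z": 0, "ax": 0, "ay": 0, "az": 0, "grip": -1},
  ],
  force=60,
)

```text
time: 0.3
tool_pos: [0.2407, 0.5935, 0.23]
tcp_rot: [-0.522, -3.097, -0.002]
wrist_force: [1.8, -0.7, 0.2]
width: 0.999
grip_force: 0.0
```

Request:
step_arm(
  series=[
    {"x": -0.55, "y": -0.64, "z": 0, "ax": 0, "ay": 0, "az": 0, "grip": -1},
    {"x": -0.55, "y": -0.64, "z": 0, "ax": 0, "ay": 0, "az": 0, "grip": -1},
    {"x": -0.55, "y": -0.64, "z": 0, "ax": 0, "ay": 0, "az": 0, "grip": -1},
    {"x": -0.55, "y": -0.64, "z": 0, "ax": 0, "ay": 0, "az": 0, "grip": -1},
    {"x": -0.55, "y": -0.64, "z": 0, "ax": 0, "ay": 0, "az": 0, "grip": -1},
    {"x": -0.55, "y": -0.64, "z": 0, "ax": 0, "ay": 0, "az": 0, "grip": -1},
    {"x": -0.55, "y": -0.64, "z": 0, "ax": 0, "ay": 0, "az": 0, "grip": -1},
    {"x": -0.55, "y": -0.64, "z": 0, "ax": 0, "ay": 0, "az": 0, "grip": -1},
    {"x": -0.55, "y": -0.64, "z": 0, "ax": 0, "ay": 0, "az": 0, "grip": -1},
    {"x": -0.55, "y": -0.64, "z": 0, "ax": 0, "ay": 0, "az": 0, "grip": -1},
  ],
)

```text
time: 1.3
tool_pos: [0.3964, 0.1948, 0.2313]
tcp_rot: [0.535, 3.095, -0.001]
wrist_force: [-1.8, -0.1, 0.9]
width: 1.0
grip_force: 0.0
```

Request:
step_arm(
  series=[
    {"x": -0.474, "y": -0.521, "z": 0.02, "ax": 0, "ay": 0, "az": 0, "grip": -1},
    {"x": -0.474, "y": -0.521, "z": 0.02, "ax": 0, "ay": 0, "az": 0, "grip": -1},
    {"x": -0.474, "y": -0.521, "z": 0.02, "ax": 0, "ay": 0, "az": 0, "grip": -1},
    {"x": -0.474, "y": -0.521, "z": 0.02, "ax": 0, "ay": 0, "az": 0, "grip": -1},
    {"x": -0.474, "y": -0.521, "z": 0.02, "ax": 0, "ay": 0, "az": 0, "grip": -1},
    {"x": -0.474, "y": -0.521, "z": 0.02, "ax": 0, "ay": 0, "az": 0, "grip": -1},
    {"x": -0.474, "y": -0.521, "z": 0.02, "ax": 0, "ay": 0, "az": 0, "grip": -1},
    {"x": -0.474, "y": -0.521, "z": 0.02, "ax": 0, "ay": 0, "az": 0, "grip": -1},
    {"x": -0.474, "y": -0.521, "z": 0.02, "ax": 0, "ay": 0, "az": 0, "grip": -1},
  ],
)

```text
time: 2.2
tool_pos: [0.5332, -0.127, 0.2206]
tcp_rot: [-0.531, -3.095, -0.001]
wrist_force: [0.3, -0.6, -0.0]
width: 1.002
grip_force: 0.0
```

```bash
python3 - <<'E'
from h import *
c=imaging.read_camera("scene");cv2.imwrite("pics/s1.png",c["img"][:,:,::-1])
print(bot.read_state()["tool_pos"],bot.read_state()["tcp_rot"],bot.read_state()["q"].round(2))
print(tool([[.537,-.1245,.22],[.537,-.1245,.118]]))
E
```

```text
[ 0.53276851 -0.12593926  0.22071647] [-5.28237509e-01 -3.09533075e+00 -1.65407169e-03] [-0.28  0.03  1.89  0.    1.22 -1.51]
[[-0.007  0.006  0.001]
 [-0.007  0.005  0.205]]
```

View pics/s1.png

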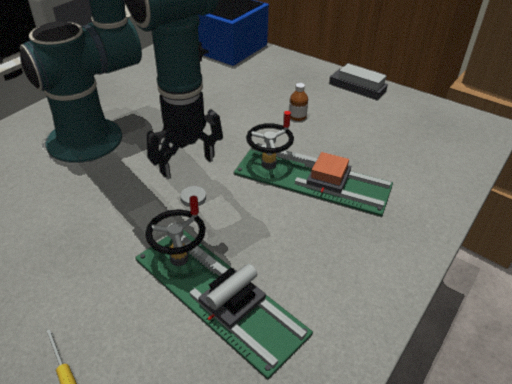

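The gripper stands open above the handle, with finger tips at about (165,170) and (210,165) and the handle top at (194,197), as expected. Next I descend.

Request:
step_arm(
  series=[
    {"x": -0.007, "y": 0.005, "z": 0.1, "ax": 0, "ay": 0, "az": 0, "grip": -1},
    {"x": -0.007, "y": 0.005, "z": 0.205, "ax": 0, "ay": 0, "az": 0, "grip": -1},
    {"x": -0.007, "y": 0.005, "z": 0.205, "ax": 0, "ay": 0, "az": 0, "grip": -1},
    {"x": -0.007, "y": 0.005, "z": 0.205, "ax": 0, "ay": 0, "az": 0, "grip": -1},
  ],
)

```text
time: 2.65
tool_pos: [0.5356, -0.1237, 0.118]
tcp_rot: [-0.524, -3.094, -0.001]
wrist_force: [0.0, -0.5, 0.7]
width: 1.001
grip_force: 0.0
```

```bash
python3 - <<'E'
from h import *
c=imaging.read_camera("scene");cv2.imwrite("pics/s2.png",cv2.resize(c["img"][100:350,80:330,::-1],None,fx=2.2,fy=2.2))
for n in ["scene","top"]:
  c=imaging.read_camera(n)
  for ce,s,l in blobs(masks(c)["red"],8): print(n,ce,s)
s=bot.read_state();print(s["tool_pos"],s["wrist_force"])
E
```

```text
scene [287.13636364 112.59090909] [285 111   6   5  22]
scene [322.125 189.125] [321 187   3   5   8]
scene [209.75  317.125] [208 316   4   3   8]
top [109.25675676 219.35135135] [105 215  10  10  74]
[ 0.53938819 -0.12564224  0.12215422] [0.00373477 0.36169863 0.21071125]
```

View pics/s2.png

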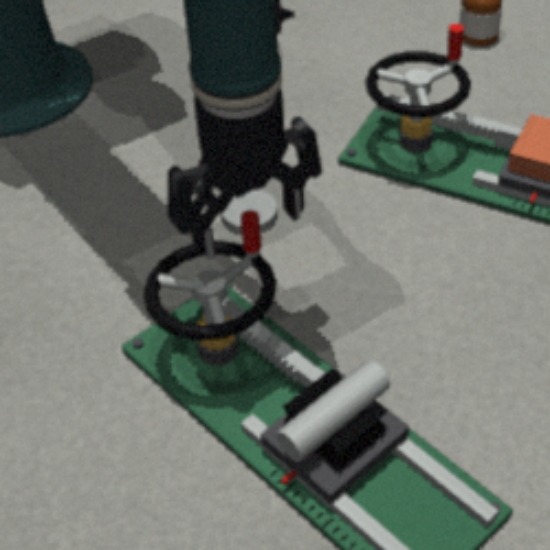

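Crop: the finger tips straddle the handle. Their full-image positions are about (173,213) and (214,198), and the midpoint matches the handle at (194,205). Next I close the gripper.

Request:
step_arm(
  series=[
    {"x": 0, "y": 0, "z": 0, "ax": 0, "ay": 0, "az": 0, "grip": 0.3},
    {"x": 0, "y": 0, "z": 0, "ax": 0, "ay": 0, "az": 0, "grip": 1},
    {"x": 0, "y": 0, "z": 0, "ax": 0, "ay": 0, "az": 0, "grip": 1},
    {"x": 0, "y": 0, "z": 0, "ax": 0, "ay": 0, "az": 0, "grip": 1},
    {"x": 0, "y": 0, "z": 0, "ax": 0, "ay": 0, "az": 0, "grip": 1},
    {"x": 0, "y": 0, "z": 0, "ax": 0, "ay": 0, "az": 0, "grip": 1},
    {"x": 0, "y": 0, "z": 0, "ax": 0, "ay": 0, "az": 0, "grip": 1},
    {"x": 0, "y": 0, "z": 0, "ax": 0, "ay": 0, "az": 0, "grip": 1},
  ],
  force=40,
)

```text
time: 3.6
tool_pos: [0.5375, -0.1248, 0.1193]
tcp_rot: [0.529, 3.096, 0.003]
wrist_force: [0.7, 4.7, 3.2]
width: 0.2
grip_force: 39.2
```

```bash
cat >> h.py <<'E'
def bar():
    c=imaging.read_camera("scene")   # red pointer of the carriage on the scale
    m=masks(c)["red"]; B=[ce for ce,s,l in blobs(m,4) if ce[1]>225]
    return [(ce.round(1),ray(c,*ce,.02)[:2].round(4)) for ce in B]
def arc(a0,steps):  # rows from angle a0 (deg) to a0-steps
    r=.0555; P=lambda a:C+r*np.array([np.cos(np.radians(a)),np.sin(np.radians(a))])
    R=Ro.from_rotvec(bot.read_state()["tcp_rot"]).as_matrix()[:2,:2]
    for s in steps: print(s,np.round((P(a0-s)-P(a0))@R/.5,3))
E
python3 - <<'E'
from h import *
print(bar()); 
for i in range(3): print(bot.read_state()["tool_pos"],bot.read_state()["wrist_force"]); imaging.read_camera("top")
arc(84.3,range(5,65,5))
E
```

```text
[(array([209.7, 317.3]), array([ 0.6811, -0.2574]))]
[ 0.53751007 -0.12477842  0.11929586] [0.33163538 5.08247747 4.07015902]
[ 0.53752055 -0.12478331  0.11929913] [-0.19196307  4.70766909  3.81942622]
[ 0.53754106 -0.12479763  0.11933817] [-0.38658732  4.7816288   3.4970862 ]
5 [-0.009  0.002]
10 [-0.019  0.003]
15 [-0.029  0.003]
20 [-0.038  0.002]
25 [-0.048  0.001]
30 [-0.057 -0.001]
35 [-0.067 -0.004]
40 [-0.075 -0.008]
45 [-0.084 -0.013]
50 [-0.092 -0.018]
55 [-0.1   -0.024]
60 [-0.107 -0.031]
```

Request:
step_arm(
  series=[
    {"x": -0.009, "y": 0.002, "z": 0, "ax": 0, "ay": 0, "az": 0, "grip": 1},
    {"x": -0.019, "y": 0.003, "z": 0, "ax": 0, "ay": 0, "az": 0, "grip": 1},
    {"x": -0.029, "y": 0.003, "z": 0, "ax": 0, "ay": 0, "az": 0, "grip": 1},
    {"x": -0.038, "y": 0.002, "z": 0, "ax": 0, "ay": 0, "az": 0, "grip": 1},
    {"x": -0.048, "y": 0.001, "z": 0, "ax": 0, "ay": 0, "az": 0, "grip": 1},
    {"x": -0.057, "y": -0.001, "z": 0, "ax": 0, "ay": 0, "az": 0, "grip": 1},
    {"x": -0.067, "y": -0.004, "z": 0, "ax": 0, "ay": 0, "az": 0, "grip": 1},
    {"x": -0.075, "y": -0.008, "z": 0, "ax": 0, "ay": 0, "az": 0, "grip": 1},
    {"x": -0.084, "y": -0.013, "z": 0, "ax": 0, "ay": 0, "az": 0, "grip": 1},
    {"x": -0.084, "y": -0.013, "z": 0, "ax": 0, "ay": 0, "az": 0, "grip": 1},
  ],
)

```text
time: 4.8
tool_pos: [0.5767, -0.1462, 0.1194]
tcp_rot: [0.528, 3.093, 0.001]
wrist_force: [5.4, 2.8, 1.8]
width: 0.2
grip_force: 39.1
```

```bash
python3 - <<'E'
from h import *
print(bar()); s=bot.read_state(); d=s["tool_pos"][:2]-C; print(s["tool_pos"],s["wrist_force"],np.degrees(np.arctan2(d[1],d[0])),np.hypot(*d))
arc(39.3,range(5,65,5))
E
```

```text
[(array([209.7, 317.3]), array([ 0.6811, -0.2574]))]
[ 0.57657083 -0.14607591  0.11939346] [5.75419217 2.92701813 2.12409959] 36.96818449027712 0.05641120193495517
5 [-0.008 -0.005]
10 [-0.016 -0.011]
15 [-0.023 -0.018]
20 [-0.029 -0.025]
25 [-0.035 -0.033]
30 [-0.04  -0.042]
35 [-0.044 -0.05 ]
40 [-0.047 -0.059]
45 [-0.05  -0.069]
50 [-0.052 -0.078]
55 [-0.053 -0.088]
60 [-0.053 -0.097]
```

Request:
step_arm(
  series=[
    {"x": -0.008, "y": -0.005, "z": 0, "ax": 0, "ay": 0, "az": 0, "grip": 1},
    {"x": -0.016, "y": -0.011, "z": 0, "ax": 0, "ay": 0, "az": 0, "grip": 1},
    {"x": -0.023, "y": -0.018, "z": 0, "ax": 0, "ay": 0, "az": 0, "grip": 1},
    {"x": -0.029, "y": -0.025, "z": 0, "ax": 0, "ay": 0, "az": 0, "grip": 1},
    {"x": -0.035, "y": -0.033, "z": 0, "ax": 0, "ay": 0, "az": 0, "grip": 1},
    {"x": -0.04, "y": -0.042, "z": 0, "ax": 0, "ay": 0, "az": 0, "grip": 1},
    {"x": -0.044, "y": -0.05, "z": 0, "ax": 0, "ay": 0, "az": 0, "grip": 1},
    {"x": -0.047, "y": -0.059, "z": 0, "ax": 0, "ay": 0, "az": 0, "grip": 1},
    {"x": -0.05, "y": -0.069, "z": 0, "ax": 0, "ay": 0, "az": 0, "grip": 1},
    {"x": -0.052, "y": -0.078, "z": 0, "ax": 0, "ay": 0, "az": 0, "grip": 1},
    {"x": -0.052, "y": -0.078, "z": 0, "ax": 0, "ay": 0, "az": 0, "grip": 1},
  ],
)

```text
time: 5.95
tool_pos: [0.5865, -0.1925, 0.1193]
tcp_rot: [0.529, 3.095, -0.002]
wrist_force: [4.1, -0.8, 4.7]
width: 0.196
grip_force: 39.5
```

```bash
python3 - <<'E'
from h import *
print(bar()); s=bot.read_state(); d=s["tool_pos"][:2]-C; print(s["tool_pos"],s["wrist_force"],np.degrees(np.arctan2(d[1],d[0])),np.hypot(*d))
arc(-10.7,range(5,65,5))
E
```

```text
[(array([214.8, 320.9]), array([ 0.6939, -0.2577]))]
[ 0.58651201 -0.19248551  0.11931684] [ 2.60368741 -0.75883354  4.40154596] -12.78720802265284 0.05641107596784447
5 [-0.001 -0.01 ]
10 [-0.001 -0.019]
15 [-0.001 -0.029]
20 [ 0.001 -0.039]
25 [ 0.003 -0.048]
30 [ 0.006 -0.057]
35 [ 0.01  -0.066]
40 [ 0.015 -0.074]
45 [ 0.02  -0.082]
50 [ 0.026 -0.09 ]
55 [ 0.033 -0.097]
60 [ 0.04  -0.103]
```

Request:
step_arm(
  series=[
    {"x": -0.001, "y": -0.01, "z": 0, "ax": 0, "ay": 0, "az": 0, "grip": 1},
    {"x": -0.001, "y": -0.019, "z": 0, "ax": 0, "ay": 0, "az": 0, "grip": 1},
    {"x": -0.001, "y": -0.029, "z": 0, "ax": 0, "ay": 0, "az": 0, "grip": 1},
    {"x": 0.001, "y": -0.039, "z": 0, "ax": 0, "ay": 0, "az": 0, "grip": 1},
    {"x": 0.003, "y": -0.048, "z": 0, "ax": 0, "ay": 0, "az": 0, "grip": 1},
    {"x": 0.006, "y": -0.057, "z": 0, "ax": 0, "ay": 0, "az": 0, "grip": 1},
    {"x": 0.01, "y": -0.066, "z": 0, "ax": 0, "ay": 0, "az": 0, "grip": 1},
    {"x": 0.015, "y": -0.074, "z": 0, "ax": 0, "ay": 0, "az": 0, "grip": 1},
    {"x": 0.02, "y": -0.082, "z": 0, "ax": 0, "ay": 0, "az": 0, "grip": 1},
    {"x": 0.026, "y": -0.09, "z": 0, "ax": 0, "ay": 0, "az": 0, "grip": 1},
    {"x": 0.033, "y": -0.097, "z": 0, "ax": 0, "ay": 0, "az": 0, "grip": 1},
    {"x": 0.033, "y": -0.097, "z": 0, "ax": 0, "ay": 0, "az": 0, "grip": 1},
  ],
)

```text
time: 7.2
tool_pos: [0.5531, -0.231, 0.1191]
tcp_rot: [-0.528, -3.094, -0.002]
wrist_force: [-0.5, 3.8, 8.0]
width: 0.197
grip_force: 39.9
```

```bash
python3 - <<'E'
from h import *
print(bar()); s=bot.read_state(); d=s["tool_pos"][:2]-C; print(s["tool_pos"],s["wrist_force"],np.degrees(np.arctan2(d[1],d[0])),np.hypot(*d))
arc(-65.7,range(5,65,5))
E
```

```text
[(array([219.9, 326.1]), array([ 0.709 , -0.2608]))]
[ 0.55315531 -0.23094952  0.11911658] [-1.97561148  4.55766584  8.45190491] -66.9728234487589 0.055360687646445556
5 [ 0.007 -0.006]
10 [ 0.015 -0.012]
15 [ 0.023 -0.017]
20 [ 0.032 -0.021]
25 [ 0.041 -0.025]
30 [ 0.05  -0.028]
35 [ 0.06  -0.029]
40 [ 0.07 -0.03]
45 [ 0.079 -0.031]
50 [ 0.089 -0.03 ]
55 [ 0.098 -0.029]
60 [ 0.108 -0.026]
```

Request:
step_arm(
  series=[
    {"x": 0.007, "y": -0.006, "z": 0, "ax": 0, "ay": 0, "az": 0, "grip": 1},
    {"x": 0.015, "y": -0.012, "z": 0, "ax": 0, "ay": 0, "az": 0, "grip": 1},
    {"x": 0.023, "y": -0.017, "z": 0, "ax": 0, "ay": 0, "az": 0, "grip": 1},
    {"x": 0.032, "y": -0.021, "z": 0, "ax": 0, "ay": 0, "az": 0, "grip": 1},
    {"x": 0.041, "y": -0.025, "z": 0, "ax": 0, "ay": 0, "az": 0, "grip": 1},
    {"x": 0.05, "y": -0.028, "z": 0, "ax": 0, "ay": 0, "az": 0, "grip": 1},
    {"x": 0.06, "y": -0.029, "z": 0, "ax": 0, "ay": 0, "az": 0, "grip": 1},
    {"x": 0.07, "y": -0.03, "z": 0, "ax": 0, "ay": 0, "az": 0, "grip": 1},
    {"x": 0.079, "y": -0.031, "z": 0, "ax": 0, "ay": 0, "az": 0, "grip": 1},
    {"x": 0.089, "y": -0.03, "z": 0, "ax": 0, "ay": 0, "az": 0, "grip": 1},
    {"x": 0.098, "y": -0.029, "z": 0, "ax": 0, "ay": 0, "az": 0, "grip": 1},
    {"x": 0.098, "y": -0.029, "z": 0, "ax": 0, "ay": 0, "az": 0, "grip": 1},
  ],
)

```text
time: 8.45
tool_pos: [0.5043, -0.2269, 0.1191]
tcp_rot: [0.529, 3.095, 0.006]
wrist_force: [6.7, 8.8, 4.2]
width: 0.198
grip_force: 39.7
```

```bash
python3 - <<'E'
from h import *
print(bar()); s=bot.read_state(); d=s["tool_pos"][:2]-C; print(s["tool_pos"],s["wrist_force"],np.degrees(np.arctan2(d[1],d[0])),np.hypot(*d))
arc(-120.7,range(5,65,5))
c=imaging.read_camera("scene");cv2.imwrite("pics/s3.png",cv2.resize(c["img"][150:384,100:330,::-1],None,fx=2.5,fy=2.5))
E
```

```text
[(array([225., 331.]), array([ 0.7233, -0.2634]))]
[ 0.50434098 -0.22691123  0.11911772] [6.71724965 9.19817147 4.84669786] -120.06848346118963 0.05420586734983253
5 [0.009 0.002]
10 [0.019 0.005]
15 [0.027 0.009]
20 [0.036 0.014]
25 [0.044 0.019]
30 [0.052 0.025]
35 [0.058 0.032]
40 [0.065 0.039]
45 [0.071 0.047]
50 [0.076 0.056]
55 [0.08  0.064]
60 [0.083 0.073]
```

View pics/s3.png

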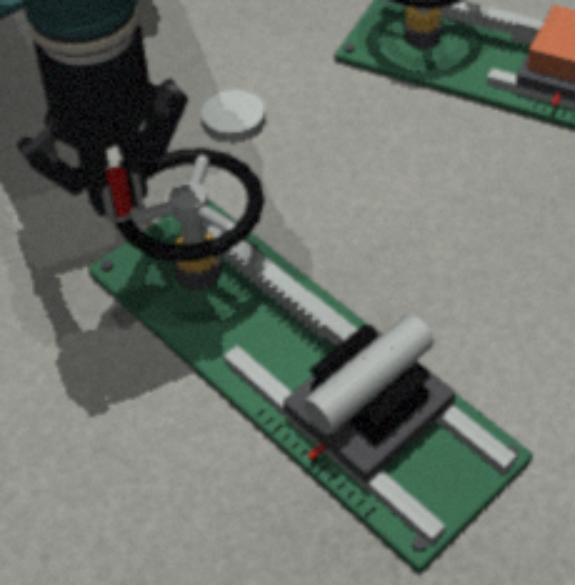

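Crop: the red handle is held at (118,190), and the pointer at (317,452) has advanced about 43 mm along the scale. About 27° remain.

Request:
step_arm(
  series=[
    {"x": 0.009, "y": 0.002, "z": 0, "ax": 0, "ay": 0, "az": 0, "grip": 1},
    {"x": 0.019, "y": 0.005, "z": 0, "ax": 0, "ay": 0, "az": 0, "grip": 1},
    {"x": 0.027, "y": 0.009, "z": 0, "ax": 0, "ay": 0, "az": 0, "grip": 1},
    {"x": 0.036, "y": 0.014, "z": 0, "ax": 0, "ay": 0, "az": 0, "grip": 1},
    {"x": 0.044, "y": 0.019, "z": 0, "ax": 0, "ay": 0, "az": 0, "grip": 1},
    {"x": 0.048, "y": 0.022, "z": 0, "ax": 0, "ay": 0, "az": 0, "grip": 1},
    {"x": 0.048, "y": 0.022, "z": 0, "ax": 0, "ay": 0, "az": 0, "grip": 1},
    {"x": 0.048, "y": 0.022, "z": 0, "ax": 0, "ay": 0, "az": 0, "grip": 1},
  ],
)

```text
time: 9.35
tool_pos: [0.4868, -0.21, 0.1192]
tcp_rot: [0.528, 3.092, 0.003]
wrist_force: [9.3, 5.3, -0.1]
width: 0.198
grip_force: 39.4
```

```bash
python3 - <<'E'
from h import *
print(bar()); s=bot.read_state(); d=s["tool_pos"][:2]-C; print(s["tool_pos"],s["wrist_force"],np.degrees(np.arctan2(d[1],d[0])),np.hypot(*d))
E
```

```text
[(array([227.5, 333.3]), array([ 0.7301, -0.2645]))]
[ 0.48676695 -0.20997072  0.11919389] [9.90879502 4.85220152 0.83163015] -146.17828874211872 0.05384504873044393
```

Travel is 49.5 mm, so I release and lift.

Request:
step_arm(
  series=[
    {"x": 0.048, "y": 0.022, "z": 0, "ax": 0, "ay": 0, "az": 0, "grip": -1},
    {"x": 0, "y": 0, "z": 0, "ax": 0, "ay": 0, "az": 0, "grip": -1},
    {"x": 0, "y": 0, "z": 0, "ax": 0, "ay": 0, "az": 0, "grip": -1},
  ],
)

```text
time: 9.7
tool_pos: [0.4831, -0.2114, 0.1173]
tcp_rot: [-0.527, -3.094, 0.001]
wrist_force: [0.7, -0.4, -0.1]
width: 0.704
grip_force: 0.0
```

The first row of that call carried an unintended shift, left over from the last move. I'll finish the release, lift and check the pointer.

Request:
step_arm(
  series=[
    {"x": 0, "y": 0, "z": 0, "ax": 0, "ay": 0, "az": 0, "grip": -1},
    {"x": 0, "y": 0, "z": 0, "ax": 0, "ay": 0, "az": 0, "grip": -1},
    {"x": 0, "y": 0, "z": -0.08, "ax": 0, "ay": 0, "az": 0, "grip": -1},
    {"x": 0, "y": 0, "z": -0.16, "ax": 0, "ay": 0, "az": 0, "grip": -1},
    {"x": 0, "y": 0, "z": -0.22, "ax": 0, "ay": 0, "az": 0, "grip": -1},
    {"x": 0, "y": 0, "z": -0.22, "ax": 0, "ay": 0, "az": 0, "grip": -1},
    {"x": 0, "y": 0, "z": -0.22, "ax": 0, "ay": 0, "az": 0, "grip": -1},
  ],
)

```text
time: 10.4
tool_pos: [0.4846, -0.2108, 0.2296]
tcp_rot: [0.528, 3.096, -0.001]
wrist_force: [-0.5, 0.0, 0.0]
width: 1.0
grip_force: 0.0
```

```bash
python3 - <<'E'
from h import *
print(bar()); s=bot.read_state(); print(s["tool_pos"],s["wrist_force"],s["width"])
c=imaging.read_camera("scene")
for ce,st,l in blobs(masks(c)["red"],8): print(ce,st,ray(c,*ce,.134))
cv2.imwrite("pics/s4.png",cv2.resize(c["img"][100:384,60:330,::-1],None,fx=2.1,fy=2.1))
E
```

```text
[(array([227.5, 333.3]), array([ 0.7301, -0.2645]))]
[ 0.48375743 -0.21033117  0.22810822] [ 0.66154954 -0.59072325 -0.42674257] 0.9984199984719536
[287.27272727 112.5       ] [285 111   6   4  22] [0.50127954 0.28819502 0.134     ]
[322.  189.5] [321 188   3   4   8] [0.72485493 0.07654081 0.134     ]
[227.66666667 333.33333333] [226 332   4   4   9] [ 0.7759773  -0.31894667  0.134     ]
```

View pics/s4.png

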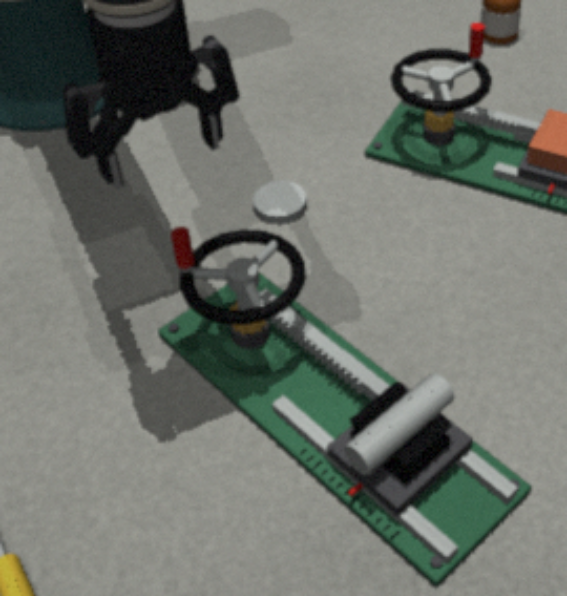

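The gripper is clear of everything. The pointer at (353,490) in the crop still reads 49.5 mm, and the copper drive's handle is where it started.

```bash
python3 -c "
from workcell import bot
print(bot.finish_job())"
```

```text
the job is handed in; nothing more can be done
None
```

I turned the steel-bar drive's handwheel clockwise through about 50° of slack and then half a turn; its carriage moved about 49.5 mm, the copper drive's wheel was not moved, and the job is handed in with the gripper released and clear (no verdict was returned).

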